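Lay out the bench for plating

ROBOT

A 6-joint arm with a two-finger parallel gripper is mounted at the origin on the work surface. World frame = base frame: x ahead of the robot, y to its left, z up, the work surface at z = 0. Lengths are in mm, angles in rad, forces in N, time in s.
With the tool pointing down it reaches from about 300 to 775 mm from the base axis. Payload 14.6 kg.
Tool frame: the origin (TCP) lies at the very end of the fingers, on their centre line; the grasp point (between the pads) lies 19 mm behind it; z points along the fingers, y is the line along which they close (so a half turn about z gives the same grasp; the last joint's range is limited). The gripper opens to 94 mm and grips with 3 to 60 N. Pads are 16 mm wide; open, the fingers measure 119 mm over their backs; the gripper's body (75 mm by 177 mm) begins 78 mm behind the grasp point.
Start: joints at [1.169, 0.3, 1.521, -0, 1.321, -0.067], TCP at [180.716, 519.452, 205.446] pointing down, gripper open.
Joint ranges: [-3.03, 3.03], [-0.79, 2.21], [0.23, 2.52], [-1.04, 4.18], [0, 3.07], [-2.55, 2.55]. Speed limits (rad/s): [2.22, 2.22, 2.57, 3.14, 3.14, 3.14].

INTERFACE

Orientations are given as [roll, pitch, yaw] about the fixed x, y, z axes, in that order (R = Rz(yaw) Ry(pitch) Rx(roll)).
In Python, from cell import manip, optics gives the robot as it stands.
- The arm moves only by the shell command python3 -m crank 'ROWS' [FORCE]. ROWS is JSON, a list of rows, each a list of 7 numbers: the opening in per cent of the stroke, from 0 (shut) to 100 (fully open), then the shift along the tool's x, y, z in mm, then the turn, a rotation vector about the tool's x, y, z in rad. A call has 1 to 10 rows; each row is the pose to reach, as a shift and turn from the pose commanded when the call began, along the tool's axes at that moment; what a row does not reach only later rows make up. A row lasts 1/10 s, in which the tool goes at most 50 mm and 8.59 degrees, less where a joint would pass 70% of its speed; a pose out of reach is approached as far as the arm can. A call with a gripper value outside its range is refused whole. The fingers move at their own pace and stop on an object; FORCE is the grip in N (left out, the last holds). Time passes only in rows, so rows that repeat a pose let the fingers close. It gives the time, the measured TCP pose, the force, the opening and the grip force at its end, in the units of the state.
- manip.read_state(): the state, without advancing time (a new reading comes with each control period).
- optics.camera(name): name is "side" or "top" or "wrist"; returns (picture, depth): 480x640x3 uint8, red, green, blue; 480x640 float32, mm along the optical axis (not along the pixel's ray), 0 where there is no reading.
- optics.calibration(name): a dict with "camera_matrix" (3x3 intrinsics, pixels), "R" (3x3) and "t" (3): a world point X has camera coordinates R X + t. Camera axes: x right, y down, z forward; pixel columns grow to the right and rows downward; lengths in mm; the calibration is good to about 2 mm. The wrist camera is an equidistant fisheye: a pixel r from the principal point sees the ray r / f radians off the axis. A picture is of the moment at which its call begins: read the wrist's pose just before it. calibration takes no time and is no camera call; for the wrist camera it gives the pose at the moment of the call.
- manip.sign_off(): hands the job in; it is judged then, once.
The state is a dict: "clock": time; "joints": joint angles; "qd": joint speeds; "effort": joint torques, N m; "eef_pos": TCP position; "eef_rot": TCP orientation; "wrist_force": force on the tool from outside, world axes, zero at the start; "moment": the same for the moment, N m; "finger_gap": finger opening in mm; "finger_force": force on a finger pad.
Only numpy, scipy, OpenCV 4.12 (cv2) and the standard library are available. Lean on these libraries where they do the work, as an engineer would, in place of code of your own. Each camera call takes 0.05 s, during which the arm holds its last target. There are 200 camera calls.

TASK

Set out the lab bench for plating: stand the amber flask centred on top of the hotplate, stand the blue-capped bottle in the middle of the black rubber pad between the burner and the hotplate, lay the yellow culture dish in the middle of the cork mat in front of the burner (on the side towards the robot), and lay the red dish squarely on top of the yellow one. Keep flask and bottle upright all the while, leave the tube rack and the orange tip box where they are, and let go of everything at the end.

Things in the scene. Friction and masses are not known exactly. Their poses are not given: they have to be found in the camera images.
- flask_mid (a point): loose conical flask of amber glass, 112 mm high in all: foot 64 mm across, narrowing in a cone to a plain neck 25 mm across from 68 to 92 mm above its foot, above it a lip 29 mm across up to 98 mm, then a white stopper 24 mm across up to the top. Best gripped from above by the neck and lip. 0.13 to 0.24 kg. This point lies on its axis half-way up, 56 mm above its foot; z up along its axis.
- bottle_mid (a point): loose pale bottle 98 mm high: round body 52 mm across up to 58 mm, sloping shoulder to 70 mm, then a blue cap 35 mm across from 70 to 98 mm, by which it can be gripped from above. 0.14 to 0.26 kg. This point lies on its axis half-way up, 49 mm above its foot; z up along its axis.
- yellow_mid (a point): loose closed yellow culture dish, a flat round disc 55 mm across and 16 mm high with a pale line round its side, 40 g. This point is its centre, 8 mm above its underside; z up.
- red_mid (a point): loose closed red culture dish, a flat round disc 55 mm across and 16 mm high with a pale line round its side, 40 g. This point is its centre, 8 mm above its underside; z up.
- hotplate_top (a point): fixed hotplate: grey box 130 x 130 mm with a round white top plate 110 mm across. This point is the centre of the top plate's upper face, 68 mm above the bench; its -x axis points to the front with two black knobs (standing out 8 mm). It stands left or right of the rubber pad, the burner on the other side.
- burner_axis (a point): fixed unlit gas burner: squat grey can 84 mm across with a brass and copper nozzle, 124 mm high in all, a red igniter 42 mm to its +y side, 84 mm up. This point lies on its axis at bench level; the cork mat lies in front of it (towards its -x side). Nothing goes on it.
- pad: fixed square black rubber pad 80 x 80 mm, 6 mm thick, on the bench between burner and hotplate. Origin: centre of its underside, at bench level.
- cork: fixed square brown cork mat 80 x 80 mm, 6 mm thick, on the bench in front of the burner. Origin: centre of its underside, at bench level.
- rack: bystander: steel test-tube rack 60 x 130 mm with eight green-capped tubes, 92 mm high. Origin: centre of its underside.
- tipbox: bystander: orange pipette-tip box 122 x 82 mm, 56 mm high. Origin: centre of its underside.
Not all that is in view belongs to the job. Leave any pink or turquoise look-alike of the pad alone.

How it is judged (in metres and radians):
At the end, for the whole second after the job is handed in: The flask stands upright on the hotplate within 15 mm of its centre; the bottle stands upright on the rubber pad within 15 mm of its centre; the yellow dish lies flat on the cork mat within 15 mm of its centre; the red dish lies flat on the yellow one, centres within 10 mm; all released and at rest (horizontal distance between flask_mid and hotplate_top below 0.015 m and horizontal distance between bottle_mid and pad below 0.015 m and horizontal distance between yellow_mid and cork below 0.015 m and horizontal distance between red_mid and yellow_mid below 0.01 m and height (world z) of flask_mid between 0.12 and 0.128 m and angle between each of flask_mid, bottle_mid, yellow_mid, red_mid's own z axis and vertical below 0.12 rad and height (world z) of bottle_mid between 0.051 and 0.059 m and height (world z) of yellow_mid between 0.01 and 0.018 m and height (world z) of red_mid between 0.026 and 0.034 m and linear speed of each of flask, bottle, yellow, red below 0.02 m/s); the robot touches nothing.
It fails at once if the flask or the bottle is tipped by more than 35 degrees (angle between any of flask_mid, bottle_mid's own z axis and vertical above 0.61 rad).
It fails at once if the tube rack or the tip box is shifted by more than 20 mm (distance of any of rack, tipbox from where it was at the start of the episode above 0.02 m).
It also fails if it takes over 112 s, if anything falls off the work surface, if the arm or the gripper's body presses on something with over 40 N, if the wrist force passes 120 N, or if a joint passes its speed limit or range.

## Working session

There is one attempt and no reset: what is moved stays moved. The work goes in short steps, Python scripts to look and compute and a shell command to move; the robot and the scene stay as the last step left them, time stands still between calls to the robot, and variables do not carry over. Pictures are saved under pics/ and viewed, at most 14 in all, crops included, and the job is handed in when it is done.

```bash
mkdir -p pics; ls; python3 - <<'E'
from cell import manip, optics
import cv2,numpy as np
s=manip.read_state();print(s)
for n in("top","side"):
    p,d=optics.camera(n);cv2.imwrite(f"pics/{n}0.png",p[:,:,::-1]);np.savez(f"pics/{n}0.npz",p=p,d=d)
    print({k:np.round(v,3).tolist() for k,v in optics.calibration(n).items() if k in("camera_matrix","R","t")}, (d>0).mean())
E
```

```text
pics
{'clock': 0.0, 'joints': array([ 1.16937630e+00,  3.00500559e-01,  1.52158594e+00,  1.70884925e-05,
        1.32072845e+00, -6.66244795e-02]), 'qd': array([-0.00047291, -0.00060949, -0.00047424, -0.00032508, -0.00065725,
       -0.00102286]), 'effort': array([ 2.70893288e-04, -5.31813419e+01, -3.52739561e+01,  7.08399201e-02,
        2.43681780e-02, -1.29455289e-04]), 'eef_pos': array([180.62114936, 519.20678708, 204.86812665]), 'eef_rot': array([-3.14037418e+00, -9.78893613e-05,  2.80679281e+00]), 'wrist_force': array([0.46822043, 0.33329966, 0.3846382 ]), 'moment': array([-0.01107633, -0.07721191,  0.02710698]), 'finger_force': 0.0, 'finger_gap': 94.04678658313365}
{'camera_matrix': [[461.338, 0.0, 326.123], [0.0, 461.338, 244.641], [0.0, 0.0, 1.0]], 'R': [[-0.144, -0.99, -0.006], [-0.969, 0.142, -0.2], [0.198, -0.023, -0.98]], 't': [122.2, 547.854, 877.893]} 0.9961946614583334
{'camera_matrix': [[436.87, 0.0, 319.709], [0.0, 436.87, 246.435], [0.0, 0.0, 1.0]], 'R': [[0.997, -0.082, 0.009], [-0.05, -0.69, -0.722], [0.066, 0.719, -0.692]], 't': [-566.845, 129.438, 1015.904]} 0.9960709635416667
```

View pics/top0.png

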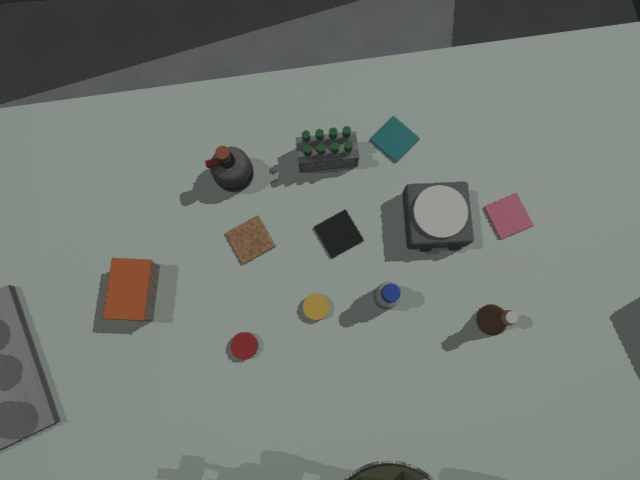

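View pics/side0.png

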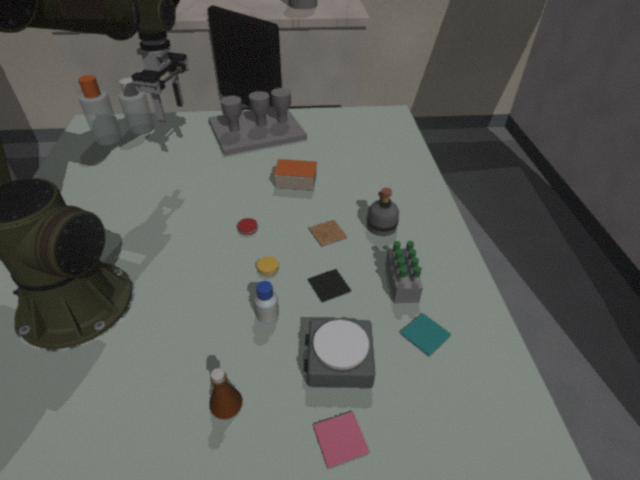

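The top view shows the red dish at (245,346), yellow dish (316,307), bottle (389,294), flask (495,320), hotplate (440,212), burner (232,165), cork (250,240), tip box (130,290) and rack (328,150).
Three squares could be the pad: black (338,233), turquoise (395,139) and pink (508,216). The black one fits, because it is black and lies between burner and hotplate.

```bash
cat > h.py <<'E'
from cell import manip, optics
import cv2,numpy as np
def cloud(n,d,c=None):
    c=c or optics.calibration(n);K=np.array(c["camera_matrix"]);R=np.array(c["R"]);t=np.array(c["t"])
    v,u=np.mgrid[:480,:640]
    P=np.stack([(u-K[0,2])/K[0,0]*d,(v-K[1,2])/K[1,1]*d,d],-1)
    return (P-t)@R   # R^T (P-t)
def grab(n,f=None):
    p,d=optics.camera(n)
    return p,cloud(n,d)
# name: (hsv lo, hi, zlo, zhi)
SPEC=dict(flask=((0,0,110),(180,110,255),107,118),bottle=((105,120,50),(130,255,255),93,103),
 yellow=((15,120,80),(35,255,255),10,45),red=((0,150,60),(8,255,255),10,45),redb=((172,150,60),(180,255,255),10,45),
 plate=((0,0,100),(180,60,255),62,74),pad=((0,0,0),(180,120,60),1,12),cork=((5,60,40),(22,200,255),1,14))
def find(p,X,name,roi=None):
    lo,hi,a,b=SPEC[name];h=cv2.cvtColor(p,cv2.COLOR_RGB2HSV)
    m=cv2.inRange(h,lo,hi)&((X[...,2]>a)&(X[...,2]<b)).astype(np.uint8)*255
    if roi is not None: m[np.hypot(X[...,0]-roi[0],X[...,1]-roi[1])>roi[2]]=0
    m=cv2.morphologyEx(m,cv2.MORPH_OPEN,np.ones((2,2),np.uint8))
    n,l,s,c=cv2.connectedComponentsWithStats(m)
    if n<2:return None
    i=1+np.argmax(s[1:,4]);Q=X[l==i]
    (cx,cy),wh,ang=cv2.minAreaRect(Q[:,:2].astype(np.float32))
    return np.round([*c[i],s[i,4],cx,cy,*wh,ang,np.median(Q[:,2])],1)
E
python3 - <<'E'
from h import *
for n in("top","side"):
    f=np.load(f"pics/{n}0.npz");p=f["p"];X=cloud(n,f["d"])
    print(n,"table z",np.median(X[...,2]))
    for k in SPEC:
        q=find(p,X,k,None if k not in("flask","plate","pad") else dict(flask=(400,-240,130),plate=(540,-120,100),pad=(500,80,90))[k])
        print(k,q)
    if n=="top": print(X[212,440],X[320,495],X[233,338],X[165,232],X[150,328],X[290,130])
p=np.load("pics/top0.npz")["p"][130:350,180:540,::-1]
cv2.imwrite("pics/crop.png",cv2.resize(p,None,fx=2.2,fy=2.2))
E
```

```text
top table z 0.08831329901170733
flask [ 512.5  317.9  118.   372.3 -134.6  395.1   22.    86.1  111.6]
bottle [391.7 293.3 244.  418.3  -7.2  32.6 162.4  20.4  98.1]
yellow [316.5 307.4 523.  422.1  82.   51.4  88.1  81.3  16.1]
red [244.5 346.5 519.  372.2 162.8 195.9  50.1  81.   16.3]
redb None
plate [ 433.8  219.2 1149.   577.2 -179.1  106.2   60.6   32.3   68. ]
pad [332.8 249.1 201.  564.   26.7  45.9  28.9  23.1   5.9]
cork [ 250.7  240.6 1324.   499.5  157.   301.9   79.4   22.2    6.2]
[ 590.25030985 -195.44895571   68.7574067 ] [ 363.2040499  -259.73705453   65.43170193] [591.51983679  11.48861406   5.03150227] [745.96756373 208.04424364  82.84325624] [763.19521992   7.92930349  50.37545547] [525.54911261 441.10270536  54.62500379]
side table z -1.1185653758491405
flask [ 218.1  375.   132.   366.2 -278.4   20.6   21.2    8.2  110.9]
bottle [264.7 288.1 148.  454.  -38.2  98.9  29.   73.4  96.7]
yellow [ 268.1  265.4  266.   462.1 -294.5   50.1  789.4    2.6   14.8]
red [ 248.   225.7  158.   435.4 -218.8   44.3  947.     5.7   14.4]
redb None
plate [ 333.7  335.6  958.   529.9 -411.6  548.4   81.1   76.4   67.4]
pad [316.  280.4  83.  564.8  23.7  40.4  23.   29.7   5.3]
cork [ 328.2  233.3  558.   581.8 -223.9  935.5   94.8   86.4    4.8]
```

View pics/crop.png

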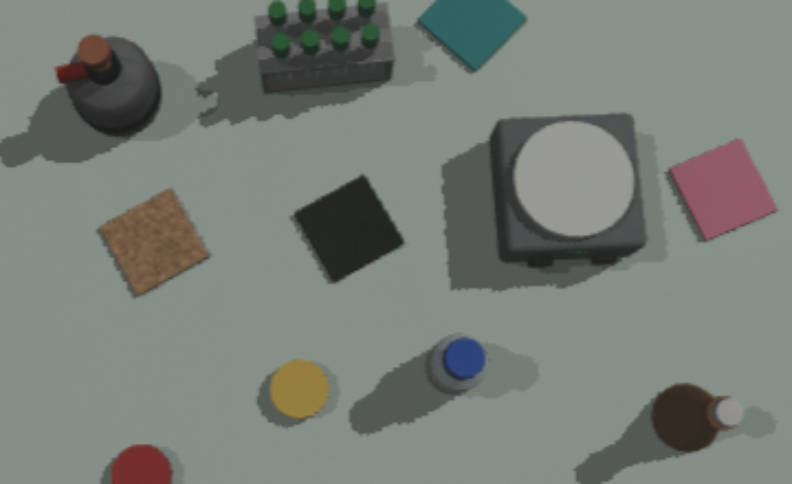

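The crop confirms the squares: the black pad is at about (338,233) in the original image and the cork at (250,240), both rotated. The hotplate's knobs face the robot. My bounding boxes had outliers, so I'll cast rays through the mask centroids onto known heights instead.

```bash
cat >> h.py <<'E'
H=dict(flask=112,bottle=98,yellow=16,red=16,plate=68,pad=6,cork=6)
SPEC["pad"]=((0,0,0),(180,255,60),2,12)
def ray(n,u,v,z):
    c=optics.calibration(n);K=np.array(c["camera_matrix"]);R=np.array(c["R"]);t=np.array(c["t"])
    o=-R.T@t;r=R.T@np.linalg.solve(K,[u,v,1]);return (o+r*(z-o[2])/r[2])[:2]
def find2(n,p,X,name,roi=None):
    q=find(p,X,name,roi)
    return None if q is None else (q[2],np.round(ray(n,q[0],q[1],H[name]),1))
ROI=dict(flask=(368,-278,60),plate=(590,-195,70),pad=(592,11,70))
E
python3 - <<'E'
from h import *
for n in("top","side"):
    f=np.load(f"pics/{n}0.npz");p=f["p"];X=cloud(n,f["d"])
    for k in H: print(n,k,find2(n,p,X,k,ROI.get(k)))
    for zz in (110,): pass
    print("burner,rack,tip z-sets")
    for nm,c,r,a,b in (("box",(525,440),90,51,60),("rack",(763,8),90,80,100),("nozzle",(746,208),60,75,130)):
        m=(np.hypot(X[...,0]-c[0],X[...,1]-c[1])<r)&(X[...,2]>a)&(X[...,2]<b); print(nm,np.percentile(X[m],[3,97],axis=0).round().tolist())
E
```

```text
top flask (np.float64(118.0), array([ 362.9, -275.6]))
top bottle (np.float64(244.0), array([440.5, -66.4]))
top yellow (np.float64(523.0), array([440.5,  79.2]))
top red (np.float64(519.0), array([383.8, 234.3]))
top plate (np.float64(2251.0), array([ 590.1, -199.1]))
top pad (np.float64(1278.0), array([587.3,   9.8]))
top cork (np.float64(1324.0), array([602. , 198.7]))
burner,rack,tip z-sets
box [[472.0, 403.0, 53.0], [586.0, 486.0, 59.0]]
rack [[745.0, -38.0, 81.0], [792.0, 57.0, 95.0]]
nozzle [[736.0, 198.0, 75.0], [770.0, 255.0, 126.0]]
side flask (np.float64(132.0), array([ 367.2, -280.6]))
side bottle (np.float64(148.0), array([445. , -74.7]))
side yellow (np.float64(266.0), array([445.8,  70.5]))
side red (np.float64(158.0), array([390.7, 224.7]))
side plate (np.float64(2116.0), array([ 594.4, -206.6]))
side pad (np.float64(757.0), array([592.7,   0.9]))
side cork (np.float64(558.0), array([607.4, 189.3]))
burner,rack,tip z-sets
box [[471.0, 399.0, 52.0], [586.0, 483.0, 58.0]]
rack [[745.0, -43.0, 81.0], [792.0, 53.0, 93.0]]
nozzle [[741.0, 197.0, 75.0], [773.0, 249.0, 124.0]]
```

```bash
cat > go.py <<'E'
# print tool-frame shift from the present TCP to world x y z
import sys,numpy as np
from cell import manip
from scipy.spatial.transform import Rotation as R
s=manip.read_state();r=R.from_euler("xyz",s["eef_rot"]);
print(np.round(s["eef_pos"],1),np.round(s["eef_rot"],3),"gap %.1f t %.1f"%(s["finger_gap"],s["clock"]))
a=list(map(float,sys.argv[1:]))
for i in range(0,len(a),3): print(a[i:i+3],"->",r.inv().apply(np.array(a[i:i+3])-s["eef_pos"]).round(1))
E
python3 -m crank '[[100,-40,-35,5,0,0,0],[100,-80,-67,11,0,0,0],[100,-120,-100,17,0,0,0],[100,-160,-134,22,0,0,0],[100,-197,-167,28,0,0,0],[100,-236,-200,33,0,0,0],[100,-275,-234,38,0,0,0],[100,-315,-267,44,0,0,0],[100,-355,-300,50,0,0,0],[100,-394,-334,55,0,0,0]]' 25
python3 go.py 443 75 150
```

```text
clock: 1.1
eef_pos: [433.9, 89.3, 152.2]
eef_rot: [3.142, 0.0, 2.807]
wrist_force: [1.2, 0.9, 0.5]
finger_gap: 94.2
finger_force: 0.0
[433.9  89.3 152.2] [3.142 0.    2.807] gap 94.2 t 1.1
[443.0, 75.0, 150.0] -> [-13.3 -10.5   2.2]
```

```bash
cat >> h.py <<'E'
def wray(u,v,z,c):
    K=np.array(c["camera_matrix"]);R=np.array(c["R"]);t=np.array(c["t"])
    a=np.array([(u-K[0,2])/K[0,0],(v-K[1,2])/K[1,1]]);th=np.linalg.norm(a)
    d=np.array([*(a/max(th,1e-9)*np.sin(th)),np.cos(th)]);o=-R.T@t;r=R.T@d
    return (o+r*(z-o[2])/r[2])[:2]
def wfind(name,z,fn=None,amin=60):
    c=optics.calibration("wrist");p,d=optics.camera("wrist")
    if fn: cv2.imwrite(fn,p[:,:,::-1])
    lo,hi=SPEC[name][:2];m=cv2.inRange(cv2.cvtColor(p,cv2.COLOR_RGB2HSV),lo,hi)
    m=cv2.morphologyEx(m,cv2.MORPH_OPEN,np.ones((3,3),np.uint8))
    n,l,s,ce=cv2.connectedComponentsWithStats(m)
    for i in np.argsort(-s[1:,4])[:4]+1:
        if s[i,4]<amin: break
        P=np.argwhere(l==i)[::max(1,s[i,4]//2000)]   # ground points of the blob -> rect centre
        G=np.array([wray(x,y,z,c) for y,x in P],np.float32)
        r=cv2.minAreaRect(G)
        print(name,ce[i].round(),s[i,4],"mean",G.mean(0).round(1),"rect",np.round(r[0],1),np.round(r[1],1))
E
python3 - <<'E'
from h import *
print(manip.read_state()["eef_pos"].round(1))
wfind("yellow",16,"pics/w1.png");
print(manip.read_state()["eef_pos"].round(1))
wfind("red",16);wfind("pad",6);wfind("cork",6)
E
```

```text
[433.9  89.3 152.2]
yellow [311. 241.] 2977 mean [442.8  78. ] rect [443.2  77.8] [53.9 54.6]
yellow [486. 320.] 790 mean [580.  218.6] rect [583.8 220.7] [69.5 17.8]
yellow [427. 344.] 85 mean [582.  152.4] rect [582.4 152.6] [16.7  7.3]
[436.3  84.3 151.4]
pad [316. 395.] 92745 mean [646.2   6.5] rect [698.5  -9.1] [1322.4  489.7]
pad [ 18. 273.] 1659 mean [ 365.1 -278.8] rect [ 361.6 -285.3] [95.5 61.8]
cork [622. 207.] 2463 mean [526.1 426.1] rect [533.7 426.3] [ 51.5 132.4]
cork [487. 318.] 1096 mean [585.6 222.2] rect [589.7 224.4] [74.6 24. ]
cork [428. 343.] 97 mean [588.  153.7] rect [588.7 154.3] [20.4  7.3]
```

View pics/w1.png

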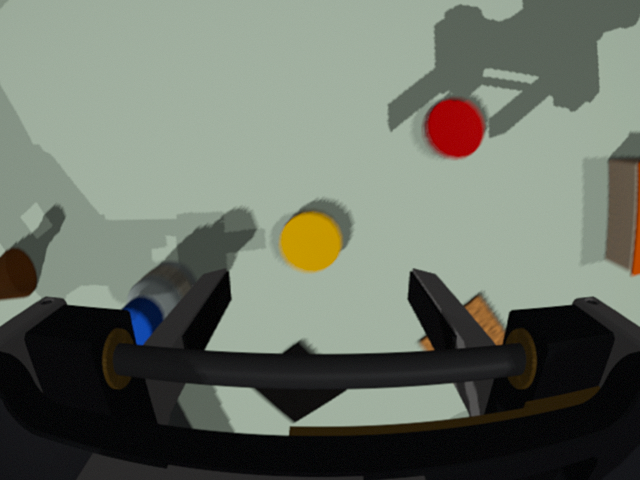

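The wrist view shows yellow at (311,241) between the fingers and red at (455,128). Yellow comes out at about (443,77), which agrees with the fixed cameras to within 3 mm.

```bash
python3 -m crank '[[100,0,0,0,0,0,0],[100,0,0,0,0,0,0]]'; python3 - <<'E'
from h import *
wfind("yellow",16);wfind("redb",16)
E
python3 go.py 443 77 60 443 77 4
```

```text
clock: 1.5
eef_pos: [432.9, 92.4, 152.6]
eef_rot: [3.141, 0.0, 2.809]
wrist_force: [-0.2, 0.8, -0.1]
finger_gap: 93.7
finger_force: 0.0
yellow [309. 242.] 2921 mean [442.   79.9] rect [442.5  79.9] [53.9 53.8]
yellow [486. 320.] 745 mean [579.3 221.7] rect [583.  223.5] [69.8 16.9]
yellow [426. 344.] 115 mean [581.2 154.7] rect [581.8 154.7] [17.1 10. ]
[433.1  92.3 152.6] [3.141 0.    2.809] gap 93.9 t 1.6
[443.0, 77.0, 60.0] -> [-14.4 -11.2  92.6]
[443.0, 77.0, 4.0] -> [-14.3 -11.2 148.6]
```

```bash
python3 -m crank '[[100,-14,-10,40,0,0,0],[100,-14,-10,80,0,0,0],[100,-14,-10,110,0,0,0],[100,-14,-10,130,0,0,0],[100,-14,-10,148,0,0,0],[100,-14,-10,148,0,0,0],[100,-14,-10,148,0,0,0],[52,-14,-10,148,0,0,0],[45,-14,-10,148,0,0,0],[45,-14,-10,148,0,0,0]]' 20
python3 -m crank '[[45,0,0,0,0,0,0],[45,0,0,0,0,0,0],[45,0,0,0,0,0,0]]' 20;python3 go.py 443 78 4
```

```text
clock: 2.6
eef_pos: [443.7, 77.3, 5.1]
eef_rot: [3.141, 0.001, 2.807]
wrist_force: [0.1, -0.4, 0.4]
finger_gap: 73.5
finger_force: 0.0
clock: 2.9
eef_pos: [443.4, 77.3, 4.6]
eef_rot: [3.141, 0.0, 2.807]
wrist_force: [-0.5, -0.9, 2.2]
finger_gap: 54.4
finger_force: 20.0
[443.4  77.3   4.6] [3.141 0.    2.807] gap 54.4 t 2.9
[443.0, 78.0, 4.0] -> [0.6 0.5 0.6]
```

```bash
python3 -m crank '[[45,0,0,-25,0,0,0],[45,0,0,-55,0,0,0],[45,-16,24,-75,0,0,0],[45,-32,47,-75,0,0,0],[45,-49,71,-75,0,0,0],[45,-65,95,-75,0,0,0],[45,-81,118,-75,0,0,0],[45,-97,142,-75,0,0,0],[45,-113,166,-75,0,0,0],[45,-113,166,-75,0,0,0]]'
python3 -m crank '[[45,0,0,0,0,0,0],[45,0,0,0,0,0,0]]';python3 go.py 605 196.5 11.2
```

```text
clock: 3.9
eef_pos: [605.9, 198.5, 78.7]
eef_rot: [3.141, 0.0, 2.808]
wrist_force: [-1.1, 0.1, -0.1]
finger_gap: 54.2
finger_force: 20.0
clock: 4.1
eef_pos: [604.0, 196.4, 79.2]
eef_rot: [-3.141, -0.001, 2.807]
wrist_force: [-0.4, 0.2, -0.3]
finger_gap: 54.3
finger_force: 20.0
[604.  196.4  79.2] [-3.141e+00 -1.000e-03  2.807e+00] gap 54.3 t 4.1
[605.0, 196.5, 11.2] -> [-1.   0.4 68. ]
```

```bash
python3 - <<'E'
from h import *
p,X=grab("side")
print(find2("side",p,X,"yellow",(605,196,90)))
cv2.imwrite("pics/s1.png",cv2.resize(p[150:350,180:440,::-1],None,fx=2.5,fy=2.5))
E
```

```text
None
```

```bash
python3 -m crank '[[45,-1,0,25,0,0,0],[45,-1,0,48,0,0,0],[45,-1,0,60,0,0,0],[45,-1,0,67,0,0,0],[45,-1,0,67,0,0,0],[45,-1,0,67,0,0,0],[85,-1,0,67,0,0,0],[85,-1,0,67,0,0,0],[85,-1,0,67,0,0,0],[85,-1,0,67,0,0,0]]'
python3 -m crank '[[85,0,0,-30,0,0,0],[85,0,0,-70,0,0,0],[85,0,0,-100,0,0,0]]';python3 go.py 387 232 100
```

```text
clock: 5.15
eef_pos: [605.6, 196.6, 12.6]
eef_rot: [3.141, 0.0, 2.807]
wrist_force: [-0.4, -0.5, -0.8]
finger_gap: 79.1
finger_force: 0.0
clock: 5.45
eef_pos: [605.8, 196.7, 114.7]
eef_rot: [3.141, 0.001, 2.807]
wrist_force: [0.6, 0.2, -0.1]
finger_gap: 79.7
finger_force: 0.0
[605.8 196.7 114.7] [3.141e+00 1.000e-03 2.807e+00] gap 79.7 t 5.5
[387.0, 232.0, 100.0] -> [218.2 -38.5  14.4]
```

```bash
python3 -m crank '[[90,35,-6,0,0,0,0],[90,70,-12,0,0,0,0],[90,110,-19,0,0,0,0],[90,145,-25,0,0,0,0],[95,180,-32,0,0,0,0],[100,205,-36,0,0,0,0],[100,218,-38,0,0,0,0],[100,218,-38,0,0,0,0],[100,218,-38,0,0,0,0],[100,218,-38,0,0,0,0]]'
python3 - <<'E'
from h import *
SPEC["red"]=((0,150,60),(10,255,255),10,45)
wfind("red",16);wfind("redb",16)
p,X=grab("top")
for k in("yellow","cork"): print(k,find2("top",p,X,k,(605,196,90)))
cv2.imwrite("pics/t1.png",cv2.resize(p[120:400,140:500,::-1],None,fx=2,fy=2))
E
python3 go.py 387 232 4
```

```text
clock: 6.45
eef_pos: [388.1, 232.2, 112.4]
eef_rot: [3.141, 0.0, 2.806]
wrist_force: [0.4, 0.9, 0.7]
finger_gap: 94.2
finger_force: 0.0
red [322. 235.] 3709 mean [385.9 235.3] rect [386.1 235.3] [52.9 53.4]
yellow (np.float64(503.0), array([603.5, 196.9]))
cork (np.float64(778.0), array([599.7, 199.6]))
[387.7 232.1 112.2] [-3.141 -0.     2.806] gap 93.9 t 6.6
[387.0, 232.0, 4.0] -> [  0.5  -0.3 108.2]
```

View pics/t1.png

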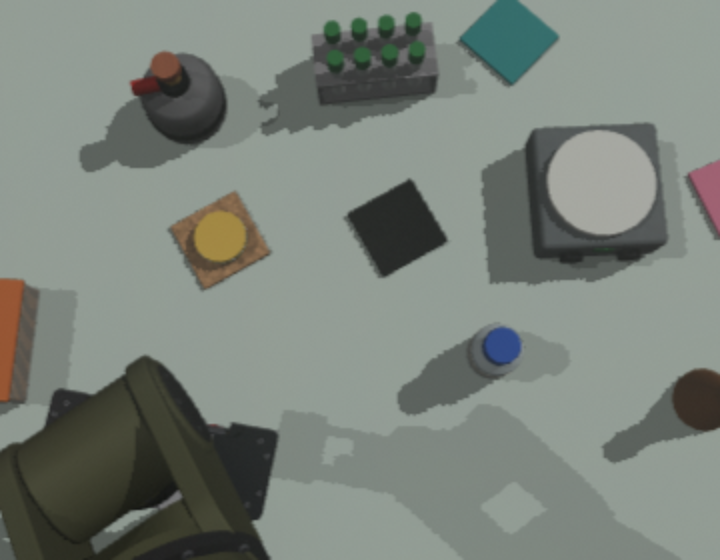

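The yellow dish sits centred on the cork, at (219,236) in the crop. Next I grip the red dish under the tool.

```bash
python3 -m crank '[[100,1,1,40,0,0,0],[100,1,1,75,0,0,0],[100,1,1,95,0,0,0],[100,1,1,108,0,0,0],[100,1,1,108,0,0,0],[100,1,1,108,0,0,0],[45,1,1,108,0,0,0],[45,1,1,108,0,0,0],[45,1,1,108,0,0,0],[45,1,1,108,0,0,0]]' 20
python3 -m crank '[[45,0,0,0,0,0,0],[45,0,0,0,0,0,0],[45,0,0,0,0,0,0]]';python3 go.py 605.5 196.5 84 605.5 196.5 27.5
```

```text
clock: 7.6
eef_pos: [386.7, 233.7, 4.7]
eef_rot: [3.141, 0.0, 2.807]
wrist_force: [0.4, 0.2, 0.1]
finger_gap: 65.4
finger_force: 0.0
clock: 7.9
eef_pos: [386.6, 233.7, 4.5]
eef_rot: [3.141, 0.0, 2.807]
wrist_force: [0.3, 0.6, 2.1]
finger_gap: 54.2
finger_force: 20.0
[386.6 233.7   4.5] [3.141 0.    2.807] gap 54.2 t 7.9
[605.5, 196.5, 84.0] -> [-219.    36.8  -79.4]
[605.5, 196.5, 27.5] -> [-219.    36.8  -22.9]
```

```bash
python3 -m crank '[[45,0,0,-30,0,0,0],[45,0,0,-65,0,0,0],[45,-30,5,-80,0,0,0],[45,-65,11,-80,0,0,0],[45,-100,17,-80,0,0,0],[45,-135,23,-80,0,0,0],[45,-170,29,-80,0,0,0],[45,-200,34,-80,0,0,0],[45,-219,37,-80,0,0,0],[45,-219,37,-80,0,0,0]]'
python3 -m crank '[[45,0,0,0,0,0,0],[45,0,0,0,0,0,0]]';python3 go.py 605.5 196.5 27.3
```

```text
clock: 8.9
eef_pos: [606.9, 195.8, 83.7]
eef_rot: [-3.141, -0.0, 2.805]
wrist_force: [0.0, 0.7, -0.3]
finger_gap: 55.0
finger_force: 20.0
clock: 9.1
eef_pos: [604.7, 196.9, 84.3]
eef_rot: [-3.141, -0.001, 2.807]
wrist_force: [-0.2, -1.0, -0.8]
finger_gap: 54.1
finger_force: 20.0
[604.7 196.9  84.3] [-3.141e+00 -1.000e-03  2.807e+00] gap 54.1 t 9.1
[605.5, 196.5, 27.3] -> [-0.9 -0.1 57. ]
```

```bash
python3 -m crank '[[45,-1,0,25,0,0,0],[45,-1,0,42,0,0,0],[45,-1,0,52,0,0,0],[45,-1,0,57,0,0,0],[45,-1,0,57,0,0,0],[45,-1,0,57,0,0,0],[80,-1,0,57,0,0,0],[80,-1,0,57,0,0,0],[80,-1,0,57,0,0,0],[80,-1,0,57,0,0,0]]'
python3 -m crank '[[85,0,0,-30,0,0,0],[85,0,0,-70,0,0,0],[85,0,0,-110,0,0,0],[85,0,0,-150,0,0,0],[85,0,0,-150,0,0,0]]';python3 go.py 443 -68.5 175
```

```text
clock: 10.1
eef_pos: [606.5, 196.3, 27.6]
eef_rot: [3.141, 0.0, 2.807]
wrist_force: [-0.3, -0.8, 0.2]
finger_gap: 74.9
finger_force: 0.0
clock: 10.6
eef_pos: [608.4, 196.8, 183.7]
eef_rot: [3.136, 0.008, 2.807]
wrist_force: [0.3, 0.5, 0.3]
finger_gap: 79.9
finger_force: 0.0
[608.4 196.8 183.7] [3.136 0.008 2.807] gap 79.9 t 10.6
[443.0, -68.5, 175.0] -> [  69.1 -304.9    6.6]
```

```bash
python3 -m crank '[[85,8,-35,3,0,0,0],[85,16,-70,3,0,0,0],[85,24,-107,3,0,0,0],[85,33,-145,3,0,0,0],[85,41,-182,3,0,0,0],[85,50,-220,3,0,0,0],[85,58,-255,3,0,0,0],[85,65,-285,3,0,0,0],[85,69,-305,3,0,0,0],[85,69,-305,3,0,0,0]]'
python3 -m crank '[[85,0,0,0,0,0,0],[85,0,0,0,0,0,0]]'
python3 - <<'E'
from h import *
wfind("bottle",98)
p,X=grab("top")
SPEC["red"]=((0,150,60),(10,255,255),10,45);H["red"]=38
print(find2("top",p,X,"red",(605,196,90)), find2("top",p,X,"yellow",(605,196,90)))
E
python3 go.py 443 -68.5 73
```

```text
clock: 11.6
eef_pos: [440.2, -70.5, 174.3]
eef_rot: [-3.141, -0.0, 2.804]
wrist_force: [0.1, 0.2, -0.2]
finger_gap: 79.7
finger_force: 0.0
clock: 11.8
eef_pos: [441.4, -68.5, 174.2]
eef_rot: [3.142, -0.0, 2.807]
wrist_force: [-0.1, -0.3, 0.4]
finger_gap: 80.0
finger_force: 0.0
bottle [322. 244.] 1820 mean [440.7 -65.9] rect [441.5 -66. ] [34.5 34.6]
(np.float64(485.0), array([603.9, 196.1])) None
[441.4 -68.4 174.2] [ 3.142 -0.     2.808] gap 79.6 t 11.9
[443.0, -68.5, 73.0] -> [ -1.6   0.5 101.2]
```

```bash
python3 -m crank '[[85,-1,1,35,0,0,0],[85,-1,1,65,0,0,0],[85,-1,1,88,0,0,0],[85,-1,1,101,0,0,0],[85,-1,1,101,0,0,0],[85,-1,1,101,0,0,0],[25,-1,1,101,0,0,0],[25,-1,1,101,0,0,0],[25,-1,1,101,0,0,0],[25,-1,1,101,0,0,0]]' 30
python3 -m crank '[[25,0,0,0,0,0,0],[25,0,0,0,0,0,0],[25,0,0,0,0,0,0],[25,0,0,0,0,0,0],[25,0,0,0,0,0,0]]';python3 go.py 591 7.5 120 591 7.5 80
```

```text
clock: 12.9
eef_pos: [442.5, -68.5, 73.7]
eef_rot: [3.142, 0.001, 2.807]
wrist_force: [0.1, 0.6, -0.5]
finger_gap: 51.3
finger_force: 0.0
clock: 13.4
eef_pos: [442.4, -68.5, 73.4]
eef_rot: [3.142, 0.0, 2.807]
wrist_force: [0.2, 0.3, -0.1]
finger_gap: 34.1
finger_force: 29.9
[442.4 -68.5  73.4] [3.142 0.    2.807] gap 34.1 t 13.4
[591.0, 7.5, 120.0] -> [-115.4  120.6  -46.6]
[591.0, 7.5, 80.0] -> [-115.4  120.6   -6.6]
```

```bash
python3 -m crank '[[25,0,0,-15,0,0,0],[25,0,0,-35,0,0,0],[25,-10,10,-45,0,0,0],[25,-26,27,-45,0,0,0],[25,-42,44,-45,0,0,0],[25,-60,62,-45,0,0,0],[25,-77,80,-45,0,0,0],[25,-94,98,-45,0,0,0],[25,-107,112,-45,0,0,0],[25,-115,121,-45,0,0,0]]'
python3 -m crank '[[25,0,0,0,0,0,0],[25,0,0,0,0,0,0],[25,0,0,0,0,0,0]]';python3 go.py 591 7.5 79.9; python3 - <<'E'
from h import *
cv2.imwrite("pics/s2.png",cv2.resize(grab("side")[0][190:390,200:460,::-1],None,fx=3,fy=3))
E
```

```text
clock: 14.4
eef_pos: [591.4, 8.7, 117.7]
eef_rot: [-3.141, -0.001, 2.807]
wrist_force: [-1.0, -0.5, -1.9]
finger_gap: 34.5
finger_force: 29.9
clock: 14.7
eef_pos: [590.1, 7.6, 118.3]
eef_rot: [-3.141, -0.0, 2.806]
wrist_force: [0.1, -0.8, -2.8]
finger_gap: 34.3
finger_force: 29.9
[590.1   7.6 118.3] [-3.141 -0.     2.806] gap 34.3 t 14.7
[591.0, 7.5, 79.9] -> [-0.9  0.2 38.4]
```

View pics/s2.png

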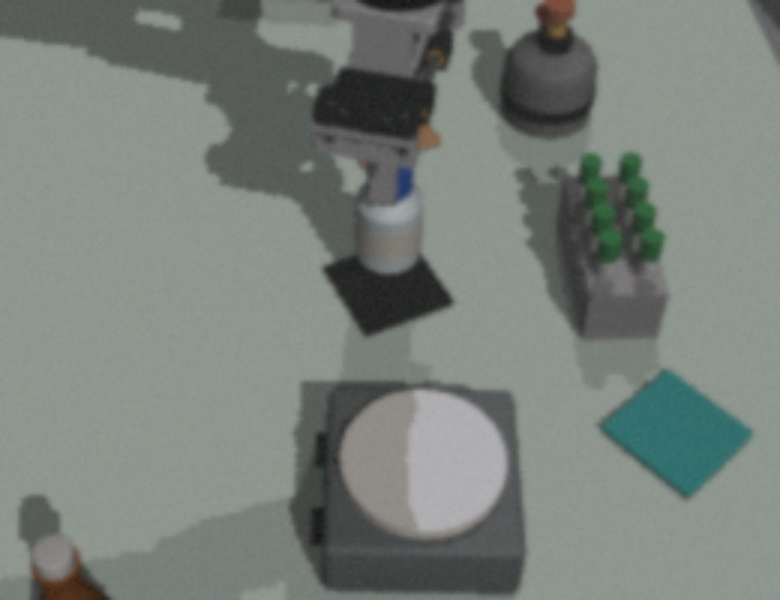

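The bottle hangs upright in the grip at (388,230) in the crop, above the pad at (388,290). I lower it and let go.

```bash
python3 -m crank '[[25,-1,0,15,0,0,0],[25,-1,0,26,0,0,0],[25,-1,0,33,0,0,0],[25,-1,0,38,0,0,0],[25,-1,0,38,0,0,0],[25,-1,0,38,0,0,0],[25,-1,0,38,0,0,0],[60,-1,0,38,0,0,0],[60,-1,0,38,0,0,0],[60,-1,0,38,0,0,0]]'
python3 -m crank '[[70,0,0,0,0,0,0],[70,0,0,-30,0,0,0],[70,0,0,-70,0,0,0],[70,0,0,-110,0,0,0],[70,0,0,-110,0,0,0]]';python3 go.py 365.5 -277 190
```

```text
clock: 15.75
eef_pos: [591.8, 7.7, 80.7]
eef_rot: [3.141, 0.001, 2.807]
wrist_force: [-0.2, -0.6, -0.5]
finger_gap: 54.3
finger_force: 0.0
clock: 16.25
eef_pos: [593.6, 7.6, 196.3]
eef_rot: [3.139, 0.009, 2.807]
wrist_force: [-0.5, -0.7, 0.6]
finger_gap: 66.0
finger_force: 0.0
[593.6   7.6 196.3] [3.139 0.009 2.807] gap 66.0 t 16.2
[365.5, -277.0, 190.0] -> [ 122.  -343.7    4.4]
```

```bash
python3 -m crank '[[70,14,-40,0,0,0,0],[70,28,-80,0,0,0,0],[70,42,-120,0,0,0,0],[70,57,-160,0,0,0,0],[70,71,-200,0,0,0,0],[70,85,-240,0,0,0,0],[70,100,-280,0,0,0,0],[70,112,-315,0,0,0,0],[70,122,-344,0,0,0,0],[70,122,-344,0,0,0,0]]'
python3 -m crank '[[70,0,0,0,0,0,0],[70,0,0,0,0,0,0]]'
python3 - <<'E'
from h import *
wfind("flask",112,"pics/w2.png")
p,X=grab("top")
print(find2("top",p,X,"bottle",(590,7,90)), find2("top",p,X,"plate",ROI["plate"]))
E
python3 go.py 365.5 -277 70
```

```text
clock: 17.25
eef_pos: [361.6, -279.1, 190.1]
eef_rot: [-3.141, -0.0, 2.803]
wrist_force: [-0.1, 0.9, 0.4]
finger_gap: 65.6
finger_force: 0.0
clock: 17.45
eef_pos: [363.8, -276.6, 190.2]
eef_rot: [3.141, -0.0, 2.807]
wrist_force: [0.4, 0.4, -0.0]
finger_gap: 65.7
finger_force: 0.0
flask [320. 159.] 165725 mean [ 303.4 -249. ] rect [ 308.3 -232.6] [629.  313.5]
flask [248. 408.] 2542 mean [ 486.8 -386.6] rect [ 485.4 -388.5] [87.1 53.3]
flask [367. 409.] 1854 mean [ 521.3 -286.6] rect [ 516.4 -292.5] [72.  44.4]
flask [416. 409.] 477 mean [ 539.  -244.1] rect [ 538.1 -245.5] [42.1 17.5]
None (np.float64(2235.0), array([ 590.3, -199.1]))
[ 363.9 -276.5  190.3] [ 3.142 -0.     2.808] gap 66.1 t 17.6
[365.5, -277.0, 70.0] -> [ -1.7   0.  120.3]
```

View pics/w2.png

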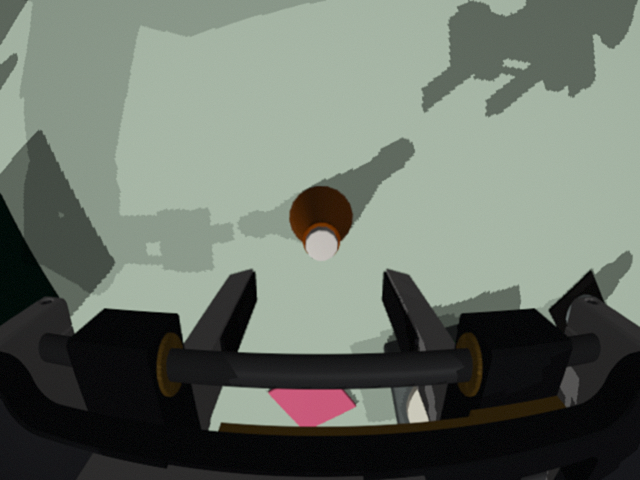

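The flask's white stopper is at (322,245), centred between the fingers. The bottle's cap mask missed because the cap top is now at 104 mm, above my height window.

```bash
python3 - <<'E'
from h import *
c=optics.calibration("wrist");print(wray(322,245,112,c))
SPEC["bottle"]=SPEC["bottle"][:2]+(98,110);H["bottle"]=104
p,X=grab("top");print(find2("top",p,X,"bottle",(590,7,90)))
E
python3 -m crank '[[70,-1,0,35,0,0,0],[70,-1,0,70,0,0,0],[70,-1,0,100,0,0,0],[70,-1,0,117,0,0,0],[70,-1,0,117,0,0,0],[70,-1,0,117,0,0,0],[15,-1,0,117,0,0,0],[15,-1,0,117,0,0,0],[15,-1,0,117,0,0,0],[15,-1,0,117,0,0,0]]' 35
python3 -m crank '[[15,0,0,0,0,0,0],[15,0,0,0,0,0,0],[15,0,0,0,0,0,0],[15,0,0,0,0,0,0]]';python3 go.py 592.5 -201.5 175 592.5 -201.5 142
```

```text
[ 364.06971712 -274.40607325]
(np.float64(229.0), array([588.7,   8.2]))
clock: 18.6
eef_pos: [364.5, -277.6, 73.8]
eef_rot: [-3.141, 0.001, 2.807]
wrist_force: [-0.2, 0.3, -0.5]
finger_gap: 37.2
finger_force: 0.0
clock: 19.0
eef_pos: [364.5, -277.5, 73.6]
eef_rot: [3.142, 0.0, 2.807]
wrist_force: [1.3, 1.4, 3.8]
finger_gap: 26.8
finger_force: 35.0
[ 364.5 -277.5   73.6] [3.142 0.    2.807] gap 26.8 t 19.0
[592.5, -201.5, 175.0] -> [-190.4  146.7 -101.4]
[592.5, -201.5, 142.0] -> [-190.4  146.7  -68.4]
```

```bash
python3 -m crank '[[15,0,0,-10,0,0,0],[15,0,0,-25,0,0,0],[15,0,0,-40,0,0,0],[15,0,0,-60,0,0,0],[15,0,0,-80,0,0,0],[15,0,0,-95,0,0,0],[15,0,0,-103,0,0,0],[15,0,0,-103,0,0,0],[15,0,0,-103,0,0,0]]'
python3 - <<'E'
from h import *
cv2.imwrite("pics/s3.png",cv2.resize(grab("side")[0][270:450,120:400,::-1],None,fx=2.8,fy=2.8))
E
```

```text
clock: 19.9
eef_pos: [364.1, -277.3, 175.9]
eef_rot: [3.141, -0.001, 2.807]
wrist_force: [-0.2, 1.0, -2.6]
finger_gap: 26.8
finger_force: 35.0
```

View pics/s3.png

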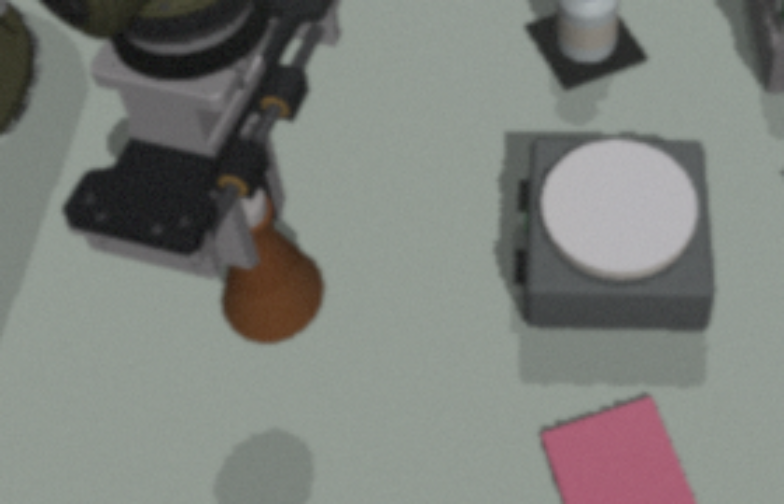

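The flask hangs upright in the grip at (270,285) in the crop, with its foot well above the 68 mm hotplate. The bottle stands centred on the pad at (588,30).

```bash
python3 -m crank '[[15,-10,8,0,0,0,0],[15,-27,21,0,0,0,0],[15,-48,37,0,0,0,0],[15,-70,54,0,0,0,0],[15,-93,72,0,0,0,0],[15,-116,90,0,0,0,0],[15,-138,107,0,0,0,0],[15,-158,122,0,0,0,0],[15,-175,135,0,0,0,0],[15,-190,147,0,0,0,0]]'
python3 -m crank '[[15,0,0,0,0,0,0],[15,0,0,0,0,0,0],[15,0,0,0,0,0,0]]';python3 go.py 592.5 -201.5 142
```

```text
clock: 20.95
eef_pos: [593.5, -199.8, 175.2]
eef_rot: [3.141, -0.001, 2.807]
wrist_force: [-0.0, -0.3, -1.9]
finger_gap: 26.7
finger_force: 35.0
clock: 21.25
eef_pos: [591.7, -201.1, 176.1]
eef_rot: [-3.142, -0.001, 2.807]
wrist_force: [-0.7, 0.1, -1.7]
finger_gap: 26.8
finger_force: 35.0
[ 591.7 -201.1  176.1] [-3.142e+00 -1.000e-03  2.807e+00] gap 26.8 t 21.2
[592.5, -201.5, 142.0] -> [-0.9 -0.2 34.1]
```

```bash
python3 -m crank '[[15,-1,0,12,0,0,0],[15,-1,0,22,0,0,0],[15,-1,0,29,0,0,0],[15,-1,0,33,0,0,0],[15,-1,0,34,0,0,0],[15,-1,0,34,0,0,0],[15,-1,0,34,0,0,0]]'
python3 -m crank '[[45,0,0,0,0,0,0],[60,0,0,0,0,0,0],[60,0,0,0,0,0,0],[60,0,0,0,0,0,0],[60,0,0,0,0,0,0],[60,0,0,-20,0,0,0],[60,0,0,-50,0,0,0],[60,0,0,-90,0,0,0],[60,0,0,-90,0,0,0]]';python3 go.py 350 -100 250
```

```text
clock: 21.95
eef_pos: [593.2, -201.4, 142.8]
eef_rot: [-3.142, 0.001, 2.807]
wrist_force: [0.2, -0.9, -2.0]
finger_gap: 26.9
finger_force: 35.0
clock: 22.85
eef_pos: [594.5, -202.0, 238.2]
eef_rot: [-3.141, 0.009, 2.807]
wrist_force: [-0.3, -0.0, 0.9]
finger_gap: 56.8
finger_force: 0.0
[ 594.5 -202.   238.2] [-3.141  0.009  2.807] gap 56.8 t 22.9
[350.0, -100.0, 250.0] -> [264.3  15.9 -14. ]
```

```bash
python3 -m crank '[[60,30,2,-14,0,0,0],[60,60,4,-14,0,0,0],[60,95,6,-14,0,0,0],[60,130,8,-14,0,0,0],[60,165,10,-14,0,0,0],[60,200,12,-14,0,0,0],[60,230,14,-14,0,0,0],[60,250,15,-14,0,0,0],[60,250,15,-14,0,0,0],[60,250,15,-14,0,0,0]]'
python3 - <<'E'
from h import *
SPEC["bottle"]=SPEC["bottle"][:2]+(98,110);SPEC["flask"]=SPEC["flask"][:2]+(172,190)
SPEC["red"]=((0,150,60),(10,255,255),10,45);H.update(red=38,bottle=104,flask=180)
R=dict(flask=(592,-201,60),bottle=(590,7,90),red=(605,196,90),plate=ROI["plate"])
for n in("top","side"):
    p,X=grab(n)
    for k in R: print(n,k,find2(n,p,X,k,R[k]))
    cv2.imwrite(f"pics/end_{n}.png",p[:,:,::-1])
a=cv2.imread("pics/end_top.png")[100:340,90:490];b=cv2.imread("pics/end_side.png")[160:400,200:460]
cv2.imwrite("pics/end.png",cv2.resize(np.hstack([a,b]),None,fx=1.2,fy=1.2))
E
```

```text
clock: 23.85
eef_pos: [362.2, -105.2, 246.6]
eef_rot: [-3.142, 0.001, 2.807]
wrist_force: [0.9, 0.1, -0.1]
finger_gap: 56.0
finger_force: 0.0
top flask (np.float64(129.0), array([ 591.2, -199.8]))
top bottle (np.float64(232.0), array([588.5,   8.2]))
top red (np.float64(491.0), array([604. , 196.3]))
top plate (np.float64(1302.0), array([ 585.9, -195. ]))
side flask (np.float64(120.0), array([ 594.5, -206.5]))
side bottle (np.float64(124.0), array([593.2,  -1. ]))
side red (np.float64(154.0), array([608.5, 185.9]))
side plate (np.float64(1254.0), array([ 592.8, -215.4]))
```

View pics/end.png

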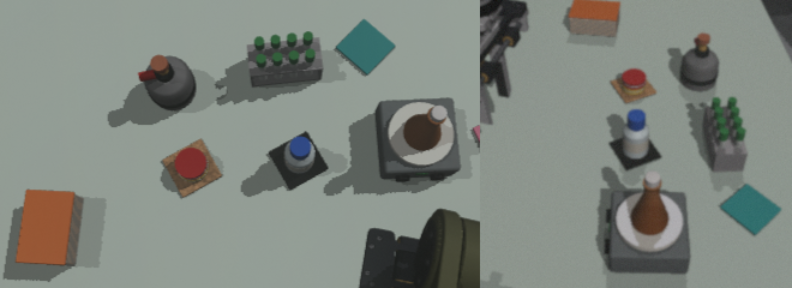

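The final picture shows the flask upright on the hotplate (422,130), the bottle on the pad (298,155), and red stacked on yellow on the cork (191,164). Measured errors are within about 3 mm of the earlier same-camera target positions, and the arm is clear.

```bash
python3 -c "
from cell import manip
print(manip.sign_off())"
```

```text
the job is handed in; nothing more can be done
None
```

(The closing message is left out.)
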